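# Snap the battery cover onto the bench temperature logger and keep it pressed home

### The arm

A 6-joint arm with a two-finger parallel gripper is mounted at the origin on a cart in front of the work surface, level with it; the furniture and walls round the work are solid. World frame = base frame: x ahead of the robot, y to its left, z up, the work surface at z = 0. Lengths are in mm, angles in rad, forces in N, time in s.
With the tool pointing down it reaches from about 325 to 775 mm from the base axis. Payload 5.5 kg.
Tool frame: the origin (TCP) lies on the centre line of the jaws, within the pads' length; the fingertips stand 22 mm ahead of it and the grasp point (between the pads) lies 3 mm ahead of it; z points along the fingers, y is the line along which they close (so a half turn about z gives the same grasp; the last joint's range is limited). The gripper opens to 85 mm and grips with 20 to 120 N. Pads are 22 mm wide; open, the fingers measure 114 mm over their backs; the gripper's body (76 mm by 85 mm) begins 54 mm behind the grasp point. The pads swing forward as they close: fully open they stand 13 mm farther back than shut.
Start: joints at [-1.343, 0.091, 1.231, -0, 1.82, -0.057], TCP at [168.579, -575.845, 253.275] pointing down, gripper open.
Joint ranges: [-2.87, 2.87], [-0.86, 2.18], [0.17, 2.46], [-1.51, 4.65], [0.06, 2.69], [-2.65, 2.65]. Speed limits (rad/s): [2.57, 2.57, 3.01, 3.14, 3.14, 3.14].

### API

Orientations are given as a unit quaternion [w, x, y, z].
In Python, from bench import read_state, viewer, env, boxes_of, masks_of, place_of gives the robot as it stands.
- The arm moves only by the tool servo_tool, never from a script. Its arguments are lists of equal length, an entry for each row: "gripper": the gripper's target within -1 to 1 (fully open at 1, half-way at 0, shut at -1); "travel": the shift along the tool's x, y, z normalised to -1 to 1, where 1 is 0.25 m, a list of three; "turn": the turn, a rotation vector about the tool's x, y, z normalised to -1 to 1, where 1 is 0.5 rad, a list of three. In form: {"gripper": [gripper, ...], "travel": [[x, y, z], ...], "turn": [[rx, ry, rz], ...]}. A call has 1 to 12 rows; each row is the pose to reach, as a shift and turn from the pose commanded when the call began, along the tool's axes at that moment; what a row does not reach only later rows make up. A row lasts 1/12 s, in which the tool goes at most 41.7 mm and 7.16 degrees, less where a joint would pass 70% of its speed; a pose out of reach is approached as far as the arm can. A call with a number of a shift or a turn outside -1 to 1 is refused whole. A call with a gripper value outside its range is refused whole. The fingers move at their own pace and stop on an object; the grip force is fixed at half the most. Time passes only in rows, so rows that repeat a pose let the fingers close. It gives the time, the measured TCP pose, the force, the opening and the grip force at its end, in the units of the state.
- read_state(): the state, without advancing time (a new reading comes with each control period).
- viewer.camera(name): name is "scene" or "top" or "wrist"; returns a dict with "frame" (480x640x3 uint8, blue, green, red), "depth" (480x640 float32, mm along the optical axis (not along the pixel's ray), 0 where there is no reading), "mtx" (3x3 intrinsics, pixels), "xyz" and "attitude" of the camera in the world. Camera axes: x right, y down, z forward; pixel columns grow to the right and rows downward; lengths in mm; the calibration is good to about 2 mm. A picture is of the moment at which its call begins.
- env.close_job(): hands the job in; it is judged then, once.
Trained networks look in the newest picture that a camera, given by its name, has taken for a name from the list of things; names that differ only in an ending like _2 or _b are one class to them, and where a whole thing is asked for, a point or a joint stands for the part that bears it (a point fixed in the world has none). Each returns a list of dicts, best first, with "confidence" (0 to 1); they miss things now and then, are a little off and sometimes report something else, mostly with a low value. They report only what shows in the picture. A call takes as long as a camera call. They do not tell look-alikes from the thing itself.
- boxes_of(name, camera): "centre" ([x, y, z] in mm, in world coordinates, good to about 4 mm: the middle of the surface that is visible of it).
- masks_of(name, camera): "mask" (480x640 bool, what is visible of it).
- place_of(name, camera): "centre" ([x, y, z] in mm, in world coordinates, good to about 4 mm: a listed point, or the origin of a listed thing).
The state is a dict: "time": time; "joint_pos": joint angles; "joint_vel": joint speeds; "joint_efforts": joint torques, N m; "tool_pos": TCP position; "tcp_rot": TCP orientation; "force": force on the tool from outside, world axes, zero at the start; "moment": the same for the moment, N m; "grip_width": finger opening in mm; "gripper_force": force on a finger pad.
Only numpy, scipy, OpenCV 4.12 (cv2) and the standard library are available. Lean on these libraries where they do the work, as an engineer would, in place of code of your own. Each camera call takes 0.05 s, during which the arm holds its last target. There are 200 camera calls.

### The job

Pick up the loose white battery cover (the plate with a grip rib on top), fit it onto the open temperature logger and press it straight down until both spring catches snap over its edges and it sits flush on the rim all round. Press gently: never push the cover onto the logger with more than 40 N. Do not let up at the end: finish still pressing the seated cover down with your fingers with about 10 to 15 N, and leave the bottles and the paper roll where they stand.

Things in the scene. Friction and masses are not known exactly. Their poses are not given: they have to be found in the camera images.
- cover_center (a point): Centre, half-way up, of the loose white plastic cover (80 x 56 mm in plan, 42 mm high, about 70 g) that stands upright on the bench; 21 mm above its underside. x along the 80 mm length, y across, z up. Rib on top, to grip across y: 50 mm long (x), 14 mm wide, 24 mm tall; its top is 21 mm above this point. The plate beside the rib is 3 mm below this point; fingertips may rest on it.
- cover: The same cover; origin at the centre of its underside, same axes. From below: a plug 13 mm deep, 61.6 x 45.6 mm, tapering to 53 x 37 mm at the bottom; a flat plate 80 x 56 x 5 mm, its two ends bevelled 3.5 mm from below; the rib. It fits either way round.
- logger_rim (a point): Centre of the logger's open top, level with its rim, 30 mm above the bench. x along the logger's length, y across, z up. Fit the cover's length along this x, centred to 3 mm. When seated, the plate rests on the rim and cover_center is 8 mm above this point. The ends of the plate meet the catches' ramps with cover_center about 15 mm above it; they snap shut at about 10 mm.
- logger: The logger, fixed to the bench: grey box 72 x 56 mm, 30 mm high, 4 mm walls, opening 64 x 48 mm with batteries below the plug's reach, on a foot plate 136 x 64 mm. Origin at the centre of its underside. A steel spring catch 22 mm wide, top 46 mm above the bench, stands at each end (x): its nose's ramp leads inwards from 44 to 37 mm off centre, from 16 down to 6 mm above the rim.
- catch_near (a joint): Outward travel (m) of the spring catch at the logger's -x end: 0 at rest with its nose in, about 0.003 when the cover's edge passes, 0.006 at most. Both together resist the press with a force that grows over some 4 mm to 11 to 16 N, then drops to nearly nothing as they snap back over the plate; after that the plate meets the rigid rim.
- catch_far (a joint): The same for the catch at the logger's +x end.
- brown_bottle: Bystander: small brown bottle, 34 mm across, 62 mm tall; origin at the centre of its underside.
- white_bottle: Bystander: white bottle, 51 mm across, 98 mm tall; origin at the centre of its underside.
- paper_roll: Bystander: white paper roll standing on end, 60 mm across, 52 mm tall; origin at the centre of its underside.
Mind the look-alikes: they are no part of the job. Leave any yellow look-alike of the logger alone.

How it is judged:
By the outcome, as a careful person would: the job done as asked, in the order asked, and still so for the second after the job is handed in, while the arm keeps its last pose, push and grip.
It also fails if it takes over 53 s, if anything falls off the work surface, if the arm or the gripper's body presses on something with over 40 N, if the wrist force passes 120 N, or if a joint passes its speed limit or range.

## Working session

There is one attempt and no reset: what is moved stays moved. The work goes in short steps, Python scripts to look and compute and a tool call to move; the robot and the scene stay as the last step left them, time stands still between calls to the robot, and variables do not carry over. Pictures are saved under pics/ and viewed, at most 10 in all, crops included, and the job is handed in when it is done.

Besides the shell and the picture viewer there is one more tool, called after ">>>" as name(argument=value, ...) on one line, values as JSON. servo_tool: Moves the arm, as the interface text tells. Its arguments: {"type":"object","properties":{"gripper":{"type":"array","items":{"type":"number"}},"travel":{"type":"array","items":{"type":"array","items":{"type":"number"}}},"turn":{"type":"array","items":{"type":"array","items":{"type":"number"}}}},"required":["gripper","travel","turn"]}

```bash
mkdir -p pics
cat > h.py <<'E'
import numpy as np,cv2
from bench import read_state, viewer, env, boxes_of, masks_of, place_of
from scipy.spatial.transform import Rotation as R
def rot(a):
    a=np.array(a,float)
    return a if a.shape==(3,3) else R.from_quat(np.roll(a,-1)).as_matrix()
def cloud(c):
    d=c['depth'];v,u=np.mgrid[:480,:640];K=c['mtx']
    p=np.dstack([(u-K[0][2])/K[0][0]*d,(v-K[1][2])/K[1][1]*d,d])
    w=p@rot(c['attitude']).T+np.array(c['xyz']);w[d==0]=np.nan
    return w
E
python3 - <<'E'
from h import *
s=read_state();print(s)
for n in ['top','scene']:
    c=viewer.camera(n);cv2.imwrite(f'pics/{n}0.png',c['frame']);print(n,c['xyz'],c['attitude'])
    for k in ['cover_center','logger_rim','logger','brown_bottle','white_bottle','paper_roll']:
        print(k,[(np.round(b['centre']),round(b['confidence'],2)) for b in place_of(k,n)])
E
```

```text
{'time': 0.0, 'joint_pos': array([-1.34267033e+00,  9.18731402e-02,  1.23186541e+00, -3.14484151e-05,
        1.81979688e+00, -5.66907540e-02]), 'joint_vel': array([-3.11721178e-04, -7.04165297e-05,  1.03891570e-03,  1.33014342e-03,
       -2.20079883e-04, -1.24493434e-03]), 'joint_efforts': array([ 5.09822930e-04, -4.58727157e+01, -4.18030035e+01, -9.69646158e-05,
        1.13716617e-02, -2.08463540e-06]), 'tool_pos': array([ 168.53055667, -575.6026829 ,  252.15383301]), 'tcp_rot': array([-9.66517143e-04,  9.89877134e-01,  1.41923629e-01, -9.83502430e-05]), 'force': array([-0.47195218,  0.11744089, -0.32796415]), 'moment': array([-0.01683686, -0.01112961, -0.02785617]), 'gripper_force': 0.0, 'grip_width': 85.47520281026313}
top [ 433.48616121  -98.35932291 1158.26771786] [ 0.03587642 -0.70274019  0.71020971 -0.02170899]
cover_center [(array([ 530., -205.,   21.]), 0.86)]
logger_rim [(array([455.,  93.,  32.]), 0.92), (array([423., -74.,  29.]), 0.62), (array([ 527., -205.,   -1.]), 0.59)]
logger [(array([461.,  90.,  -0.]), 0.9), (array([425., -76.,   2.]), 0.69)]
brown_bottle [(array([627.,  96.,  -3.]), 0.51)]
white_bottle [(array([ 624., -122.,   -1.]), 0.86)]
paper_roll [(array([ 432., -346.,   -1.]), 0.95)]
scene [ 38.5201892  624.91155048 631.85338311] [ 0.13937399 -0.26729731  0.84090042 -0.44945915]
cover_center [(array([ 531., -205.,   20.]), 0.7)]
logger_rim [(array([457.,  97.,  29.]), 0.83), (array([422., -73.,  30.]), 0.74)]
logger [(array([454.,  94.,  -4.]), 0.81), (array([426., -74.,  -1.]), 0.73)]
brown_bottle [(array([627., 100.,  -2.]), 0.9)]
white_bottle [(array([ 622., -115.,    1.]), 0.55)]
paper_roll [(array([ 436., -342.,    0.]), 0.92)]
```

View pics/top0.png

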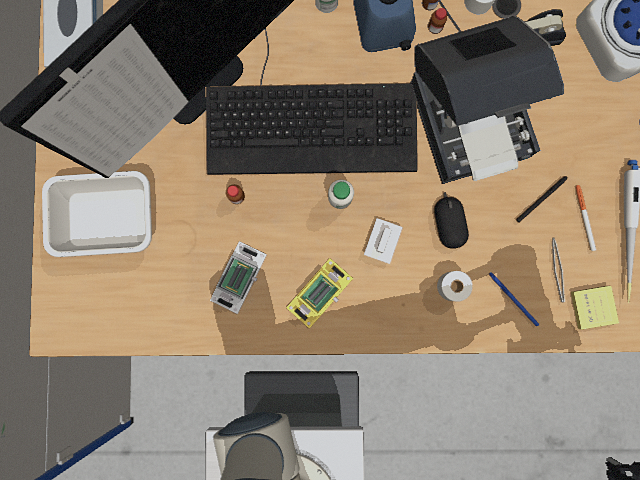

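Run:
```python
from h import *
c=viewer.camera('top');w=cloud(c);f=c['frame']
def rect(name,m):
    p=w[m][:,:2].astype(np.float32);r=cv2.minAreaRect(p);print(name,m.sum(),r,np.median(w[m],0).round(1), f[m].mean(0).round())
z=w[...,2]
def near(x,y,r): return np.hypot(w[...,0]-x,w[...,1]-y)<r
rect('plate',near(530,-205,60)&(z>11)&(z<30))
rect('rib',near(530,-205,60)&(z>34)&(z<50))
for x,y in [(456,94),(423,-74)]:
    rect('rim',near(x,y,60)&(z>24)&(z<34)); rect('foot',near(x,y,90)&(z>2.5)&(z<15));rect('catch',near(x,y,60)&(z>37)&(z<55))
```

```text
plate 893 ((527.7109375, -203.96035766601562), (56.12792205810547, 80.3825454711914), 69.53004455566406) [ 526.7 -202.    16.4] [204. 203. 201.]
rib 177 ((527.5538330078125, -203.88626098632812), (14.367069244384766, 49.49330139160156), 69.91570281982422) [ 526.7 -204.2   39.9] [203. 202. 202.]
rim 262 ((457.43853759765625, 93.78134155273438), (57.2315673828125, 93.68617248535156), 64.1094970703125) [456.   94.9  28.4] [120. 121. 121.]
foot 1136 ((456.4525146484375, 97.07969665527344), (171.86947631835938, 170.23348999023438), 49.68643569946289) [456.6  92.9   4.9] [107. 120. 115.]
catch 102 ((456.8083801269531, 93.69392395019531), (22.466073989868164, 93.82036590576172), 62.9528923034668) [424.7 103.5  42.4] [143. 142. 148.]
rim 244 ((422.77105712890625, -72.83929443359375), (55.913177490234375, 77.36223602294922), 47.94965744018555) [422.4 -72.1  28.5] [107. 204. 206.]
foot 1176 ((424.8007507324219, -74.61088562011719), (168.63380432128906, 175.76480102539062), 1.3589986562728882) [424.6 -73.5   4.8] [ 95. 137. 133.]
catch 105 ((423.25457763671875, -73.4629135131836), (21.463037490844727, 94.01763916015625), 48.112125396728516) [446.2 -92.2  41.8] [161. 160. 166.]
```

The picture shows the cover at pixel (382,240), the grey logger at (239,277) and the yellow look-alike at (320,292). The fits match the given sizes: the cover is at (527.6, -203.9) with heading about -20°, the logger at (457, 93.7) with heading about -26.5°.

```bash
cat >> h.py <<'E'
def plan(cmdpos,cmdhead,goal,head):
    """tool pointing down, tool x at heading (deg)"""
    h=np.radians(cmdhead);d=np.array(goal,float)-cmdpos
    t=np.array([d[0]*np.cos(h)+d[1]*np.sin(h), d[0]*np.sin(h)-d[1]*np.cos(h), -d[2]])
    print('travel',(t/250).round(4),'turn z',round(-np.radians(head-cmdhead)/.5,4))
def heading():
    m=rot(read_state()['tcp_rot']);return np.degrees(np.arctan2(m[1,0],m[0,0])), m[:,2]
E
python3 - <<'E'
from h import *
print(heading())
P=np.array([168.6,-575.8,253.3])
plan(P,heading()[0],[348,-390,253.3],-1.9);plan(P,heading()[0],[527.6,-203.9,160],-20.2)
E
```

```text
(np.float64(16.31774476787242), array([ 1.17835510e-05, -3.06086168e-05, -9.99999999e-01]))
travel [ 0.8975 -0.5116 -0.    ] turn z 0.6359
travel [ 1.7961 -1.0242  0.3732] turn z 1.2747
```

>>> servo_tool(gripper=[1,1,1,1,1,1,1,1], travel=[[0.08,-0.05,0],[0.22,-0.125,0],[0.36,-0.2,0],[0.5,-0.28,0],[0.64,-0.36,0],[0.77,-0.44,0],[0.9,-0.51,0],[0.9,-0.51,0]], turn=[[0,0,0.08],[0,0,0.16],[0,0,0.26],[0,0,0.36],[0,0,0.46],[0,0,0.56],[0,0,0.636],[0,0,0.636]])

```text
time: 1.42
tool_pos: [352.6, -386.0, 253.9]
tcp_rot: [-0.001, 1.0, -0.014, 0.001]
force: [-0.8, -0.2, 0.1]
grip_width: 85.2
gripper_force: 0.0
```

Run:
```python
from h import *
s=read_state();h=heading()[0];print(s['tool_pos'],h,s['grip_width'])
plan(s['tool_pos'],h,[527.6,-203.9,160],-20.2)
```

```text
[ 352.62877374 -385.97835115  253.8622199 ] -1.6317861200040458 85.22136882371474
travel [ 0.6789 -0.7479  0.3754] turn z 0.6482
```

>>> servo_tool(gripper=[1,1,1,1,1,1,1,1,1,1], travel=[[0.09,-0.1,0.05],[0.19,-0.21,0.1],[0.29,-0.32,0.16],[0.39,-0.43,0.21],[0.49,-0.54,0.27],[0.59,-0.65,0.32],[0.65,-0.73,0.36],[0.691,-0.768,0.373],[0.691,-0.768,0.373],[0.691,-0.768,0.373]], turn=[[0,0,0.08],[0,0,0.16],[0,0,0.26],[0,0,0.36],[0,0,0.46],[0,0,0.56],[0,0,0.636],[0,0,0.636],[0,0,0.636],[0,0,0.636]])

```text
time: 2.25
tool_pos: [527.7, -204.6, 160.2]
tcp_rot: [0.0, 0.985, -0.174, -0.0]
force: [-0.2, -0.3, -0.3]
grip_width: 85.4
gripper_force: 0.0
```

Run:
```python
from h import *
c=viewer.camera('wrist');cv2.imwrite('pics/w1.png',c['frame']);w=cloud(c);z=w[...,2]
def rect(name,m):
    m=cv2.erode(m.astype(np.uint8),np.ones((3,3)))>0
    if m.sum()<30: print(name,'none');return
    r=cv2.minAreaRect(w[m][:,:2].astype(np.float32));print(name,m.sum(),r,np.median(w[m],0).round(1))
n=np.hypot(w[...,0]-527.6,w[...,1]+203.9)<60
rect('plate',n&(z>13)&(z<24));rect('rib',n&(z>36)&(z<48))
s=read_state();print(s['tool_pos'],heading(),c['xyz'],place_of('cover_center','wrist'))
```

```text
plate 4929 ((527.9906616210938, -204.47430419921875), (54.32027816772461, 78.9888687133789), 69.73220825195312) [ 533.1 -207.6   16.7]
rib 1076 ((528.4656372070312, -204.38433837890625), (12.966425895690918, 48.22825622558594), 70.44244384765625) [ 529.2 -204.7   40.1]
[ 527.46163547 -205.26091194  160.75944834] (np.float64(-20.093194742008592), array([ 3.05666685e-04, -1.07849200e-03, -9.99999372e-01])) [ 603.98709363 -231.7956114   279.38030077] [{'centre': [525.9, -206.1, 18.1], 'confidence': 0.67}]
```

View pics/w1.png

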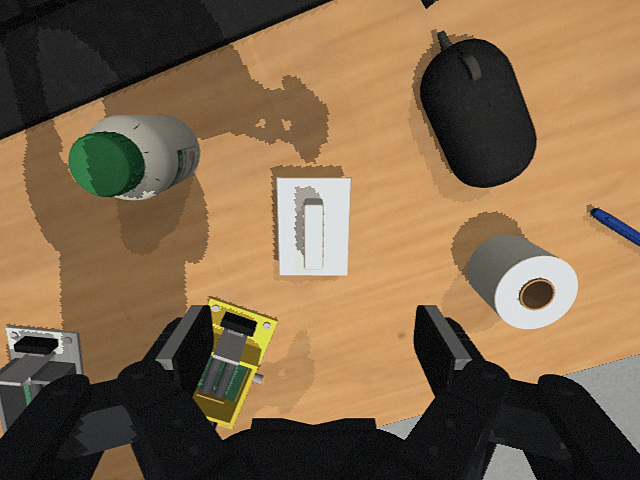

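The wrist view shows the cover midway between the open fingers (rib at pixel 313,233). It confirms the centre at (528, -204) and heading -20°. I'm going down and gripping.

>>> servo_tool(gripper=[0.3,0.3,0.3,0.3,0.3,-1,-1,-1,-1,-1,-1,-1], travel=[[0,-0.003,0.1],[0,-0.003,0.22],[0,-0.003,0.34],[0,-0.003,0.43],[0,-0.003,0.47],[0,-0.003,0.47],[0,-0.003,0.47],[0,-0.003,0.47],[0,-0.003,0.47],[0,-0.003,0.47],[0,-0.003,0.47],[0,-0.003,0.47]], turn=[[0,0,0],[0,0,0],[0,0,0],[0,0,0],[0,0,0],[0,0,0],[0,0,0],[0,0,0],[0,0,0],[0,0,0],[0,0,0],[0,0,0]])

```text
time: 3.35
tool_pos: [529.3, -204.4, 45.4]
tcp_rot: [0.001, 0.985, -0.175, 0.002]
force: [-1.7, -1.5, 6.5]
grip_width: 12.8
gripper_force: 60.0
```

>>> servo_tool(gripper=[-1,-1,-1,-1,-1,-1,-1], travel=[[0,0,-0.04],[0,0,-0.12],[0,0,-0.24],[0,0,-0.36],[0,0,-0.44],[0,0,-0.44],[0,0,-0.44]], turn=[[0,0,0],[0,0,0],[0,0,0],[0,0,0],[0,0,0],[0,0,0],[0,0,0]])

```text
time: 3.93
tool_pos: [528.7, -203.5, 154.6]
tcp_rot: [0.0, 0.985, -0.175, 0.002]
force: [0.3, -0.0, -1.3]
grip_width: 12.8
gripper_force: 59.0
```

Run:
```python
from h import *
s=read_state();h=heading();print(s['tool_pos'],h,s['force'],s['grip_width'],s['gripper_force'])
P=s['tool_pos']
plan(P,h[0],[492,-55,P[2]],-23.2);plan(P,h[0],[457,93.7,P[2]],-26.5)
```

```text
[ 528.7159307  -203.53244009  154.62352741] (np.float64(-20.105348610540783), array([ 0.00333662, -0.00136999, -0.9999935 ])) [ 0.33377368 -0.02001104 -1.31242796] 12.804996885586894 59.03378784656525
travel [-0.3421 -0.5074 -0.    ] turn z 0.108
travel [-0.6781 -1.0179 -0.    ] turn z 0.2232
```

>>> servo_tool(gripper=[-1,-1,-1,-1,-1,-1,-1,-1,-1,-1,-1,-1], travel=[[-0.04,-0.06,0],[-0.11,-0.17,0],[-0.19,-0.28,0],[-0.27,-0.4,0],[-0.35,-0.51,0],[-0.42,-0.62,0],[-0.5,-0.74,0],[-0.57,-0.85,0],[-0.63,-0.94,0],[-0.67,-0.99,0],[-0.677,-1,0],[-0.677,-1,0]], turn=[[0,0,0.02],[0,0,0.04],[0,0,0.06],[0,0,0.08],[0,0,0.1],[0,0,0.12],[0,0,0.15],[0,0,0.18],[0,0,0.2],[0,0,0.22],[0,0,0.223],[0,0,0.223]])

```text
time: 4.93
tool_pos: [454.1, 90.3, 150.9]
tcp_rot: [0.001, 0.974, -0.228, -0.001]
force: [0.3, -0.8, -1.1]
grip_width: 12.7
gripper_force: 59.0
```

Run:
```python
from h import *
for n in ['wrist','scene']:
    c=viewer.camera(n);cv2.imwrite(f'pics/{n}2.png',c['frame']);w=cloud(c);z=w[...,2]
    print(n,place_of('cover_center',n)[:2],place_of('logger_rim',n)[:2])
    for nm,a,b in [('plate',z>100,z<180),('rim',z>24,z<34),('catch',z>37,z<50)]:
        m=a&b&(np.hypot(w[...,0]-457,w[...,1]-93.7)<58);m=cv2.erode(m.astype(np.uint8),np.ones((2,2)))>0
        if m.sum()>30: print(nm,m.sum(),cv2.minAreaRect(w[m][:,:2].astype(np.float32)),np.median(w[m],0).round(1))
s=read_state();print(s['time'],s['tool_pos'],heading(),s['force'],s['gripper_force'])
```

```text
wrist [{'centre': [450.9, 91.9, 126.2], 'confidence': 0.58}] [{'centre': [427.6, -76.0, 26.6], 'confidence': 0.72}]
plate 19095 ((459.58099365234375, 87.72744750976562), (79.72042846679688, 65.32591247558594), 63.507755279541016) [466.9  85.1 143.8]
rim 679 ((483.2388916015625, 79.91919708251953), (55.34728240966797, 35.895381927490234), 63.68171310424805) [484.6  77.2  28.6]
catch 380 ((495.5319519042969, 73.95874786376953), (21.29558753967285, 8.46975326538086), 63.81863021850586) [495.9  73.9  43.7]
scene [] [{'centre': [454.6, 93.9, 27.1], 'confidence': 0.91}, {'centre': [421.4, -73.9, 33.8], 'confidence': 0.7}]
plate 1345 ((449.2933654785156, 91.21898651123047), (71.68277740478516, 76.66288757324219), 53.397640228271484) [444.7 101.3 127.7]
rim 254 ((457.3965148925781, 95.97508239746094), (56.124122619628906, 94.25865936279297), 63.506839752197266) [454.8  93.5  28.3]
catch 97 ((457.03668212890625, 95.78849029541016), (21.437530517578125, 93.77095031738281), 63.419281005859375) [491.5  83.2  42.1]
5.2333 [455.24845394  88.61729646 152.23988568] (np.float64(-26.600314614634602), array([-4.81388951e-04, -2.68483380e-04, -9.99999848e-01])) [ 0.06130055 -0.45762074 -0.95489009] 59.01610493659973
```

View pics/wrist2.png

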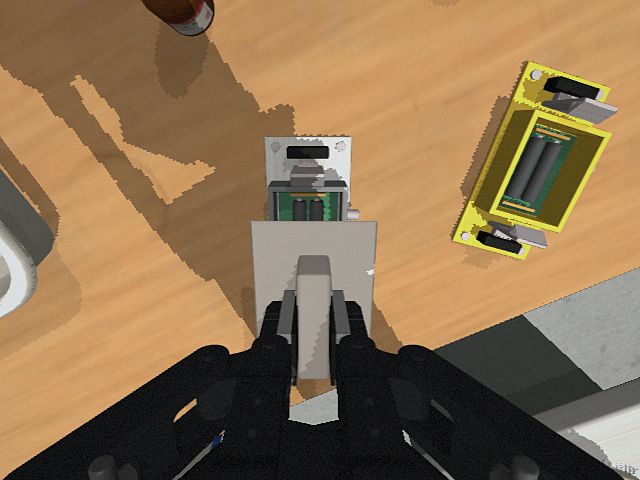

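View pics/scene2.png

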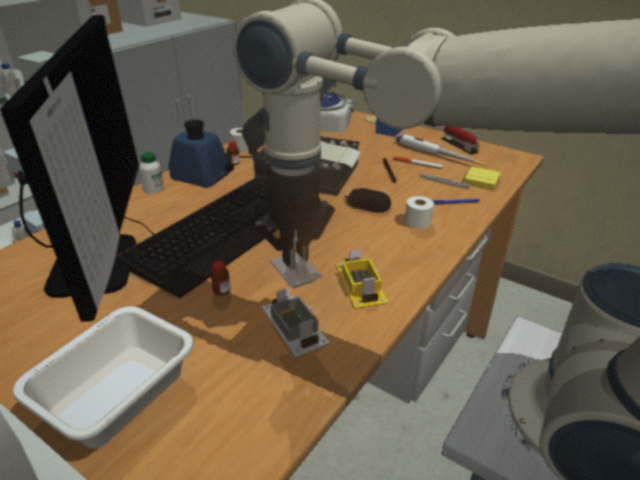

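The wrist view shows the cover held level and square, with its plate edge at pixel row 222 parallel to the logger's far end at (308,190). The scene view agrees. Next I'm measuring the cover in the tool frame.

Run:
```python
from h import *
c=viewer.camera('wrist');w=cloud(c)
s=read_state();T=rot(s['tcp_rot']);P=s['tool_pos']
q=(w-P)@T
def st(nm,m):
    m=cv2.erode(m.astype(np.uint8),np.ones((2,2)))>0
    print(nm,m.sum(),np.nanpercentile(q[m],[0.5,50,99.5],axis=0).round(1).tolist())
st('plate',(q[...,0]>29)&(q[...,0]<60)&(abs(q[...,1])<40)&(q[...,2]>20)&(q[...,2]<36))
st('ribtop',(q[...,0]>12)&(q[...,0]<40)&(abs(q[...,1])<12)&(q[...,2]>-4)&(q[...,2]<10))
z=w[...,2];n=np.hypot(w[...,0]-457,w[...,1]-93.7)<58
st('rim',n&(z>24)&(z<34)); st('catch',n&(z>37)&(z<50))
print(P,heading(),s['force'])
h=np.radians(-26.4);plan(P,heading()[0],[457.2,93.9,100],-26.4)
```

```text
plate 2561 [[29.1, -27.2, 27.4], [33.9, 0.1, 29.0], [38.6, 27.6, 30.6]]
ribtop 1019 [[12.1, -6.7, 4.2], [18.7, 0.1, 5.6], [24.3, 7.3, 9.1]]
rim 722 [[12.8, -32.1, 119.4], [32.4, -5.2, 123.9], [46.9, 22.8, 126.6]]
catch 370 [[38.2, -15.3, 106.2], [43.4, -4.9, 108.7], [46.7, 5.6, 115.2]]
[455.27751795  88.74738189 152.37320934] (np.float64(-26.59353523891557), array([-2.38933415e-04, -1.30268990e-04, -9.99999963e-01])) [ 0.15986096  0.03334705 -1.06032524]
travel [-0.0024 -0.0219  0.2095] turn z -0.0068
```

>>> servo_tool(gripper=[-1,-1,-1,-1,-1,-1,-1], travel=[[0,-0.01,0.04],[0,-0.02,0.12],[0,-0.02,0.2],[0,-0.02,0.26],[0,-0.02,0.28],[0,-0.02,0.28],[0,-0.02,0.28]], turn=[[0,0,0],[0,0,0],[0,0,0],[0,0,0],[0,0,0],[0,0,0],[0,0,0]])

```text
time: 5.87
tool_pos: [457.4, 93.9, 82.7]
tcp_rot: [0.0, 0.973, -0.229, -0.0]
force: [0.1, -0.4, -0.8]
grip_width: 12.5
gripper_force: 59.0
```

Run:
```python
from h import *
c=viewer.camera('wrist');w=cloud(c);cv2.imwrite('pics/w3.png',c['frame'])
s=read_state();T=rot(s['tcp_rot']);P=s['tool_pos']
q=(w-P)@T
def st(nm,m):
    m=cv2.erode(m.astype(np.uint8),np.ones((2,2)))>0
    print(nm,m.sum(),np.nanpercentile(q[m],[0.5,50,99.5],axis=0).round(1).tolist())
z=w[...,2]
st('plate',(q[...,0]>29)&(q[...,0]<60)&(abs(q[...,1])<40)&(q[...,2]>20)&(q[...,2]<33))
st('catch',(q[...,0]>30)&(q[...,0]<60)&(abs(q[...,1])<30)&(z>36)&(z<48.5))
st('foot',(q[...,0]>48)&(q[...,0]<80)&(abs(q[...,1])<45)&(z>2.2)&(z<9))
print(P,heading(),s['force'],s['time'])
```

```text
plate 2466 [[29.1, -26.9, 28.1], [33.8, 0.3, 29.7], [38.1, 27.8, 31.3]]
catch 788 [[37.6, -9.6, 37.7], [43.9, 0.8, 40.1], [47.0, 11.8, 47.3]]
foot 909 [[48.1, -29.8, 75.0], [60.6, 3.7, 80.4], [66.8, 32.1, 81.3]]
[457.83484825  94.05026855  83.45538444] (np.float64(-26.51942265709354), array([ 1.35628193e-03,  1.97861721e-04, -9.99999061e-01])) [ 0.12748848 -0.52217647 -0.15994862] 5.9167
```

View pics/w3.png

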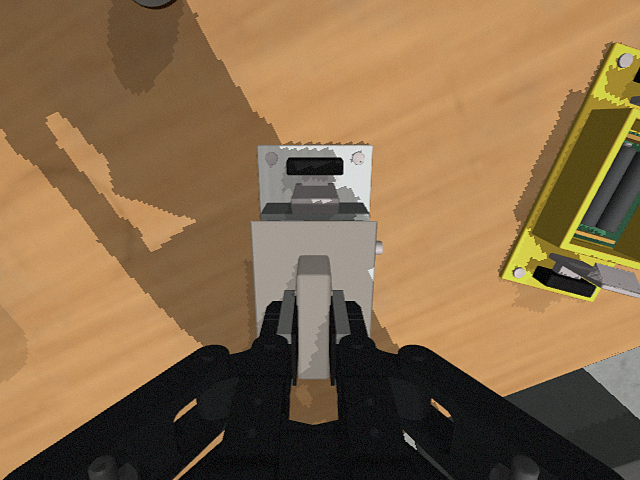

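The plate is within 1 mm of the logger's axes: the plate edge at row 222 is centred under the far catch nose at pixel (315,200). I'm lowering it, checking the force as I go.

>>> servo_tool(gripper=[-1,-1,-1,-1,-1,-1], travel=[[0,0.003,0.01],[0,0.003,0.02],[0,0.003,0.03],[0,0.003,0.04],[0,0.003,0.044],[0,0.003,0.044]], turn=[[0,0,0],[0,0,0],[0,0,0],[0,0,0],[0,0,0],[0,0,0]])

```text
time: 6.42
tool_pos: [456.8, 93.4, 71.2]
tcp_rot: [0.0, 0.973, -0.229, -0.0]
force: [0.1, 0.5, -0.8]
grip_width: 12.7
gripper_force: 59.0
```

>>> servo_tool(gripper=[-1,-1,-1,-1,-1,-1], travel=[[0,0,0.004],[0,0,0.008],[0,0,0.012],[0,0,0.016],[0,0,0.016],[0,0,0.016]], turn=[[0,0,0],[0,0,0],[0,0,0],[0,0,0],[0,0,0],[0,0,0]])

```text
time: 6.92
tool_pos: [457.6, 93.3, 68.2]
tcp_rot: [-0.0, 0.973, -0.229, 0.001]
force: [1.5, -1.1, 3.6]
grip_width: 12.9
gripper_force: 59.6
```

Ramp contact came where predicted, at about 68–69. I'll continue in small steps.

>>> servo_tool(gripper=[-1,-1,-1,-1,-1], travel=[[0,0,0.004],[0,0,0.008],[0,0,0.012],[0,0,0.012],[0,0,0.012]], turn=[[0,0,0],[0,0,0],[0,0,0],[0,0,0],[0,0,0]])

```text
time: 7.33
tool_pos: [457.9, 93.5, 66.2]
tcp_rot: [-0.001, 0.973, -0.229, 0.001]
force: [1.4, -1.5, 8.5]
grip_width: 12.7
gripper_force: 60.4
```

>>> servo_tool(gripper=[-1,-1,-1,-1], travel=[[0,0,0.004],[0,0,0.008],[0,0,0.008],[0,0,0.008]], turn=[[0,0,0],[0,0,0],[0,0,0],[0,0,0]])

```text
time: 7.67
tool_pos: [458.3, 93.6, 65.0]
tcp_rot: [-0.001, 0.973, -0.229, 0.002]
force: [-0.3, -0.1, 11.6]
grip_width: 12.9
gripper_force: 60.8
```

>>> servo_tool(gripper=[-1,-1,-1,-1], travel=[[0,0,0.003],[0,0,0.006],[0,0,0.006],[0,0,0.006]], turn=[[0,0,0],[0,0,0],[0,0,0],[0,0,0]])

```text
time: 8.0
tool_pos: [457.3, 93.6, 62.3]
tcp_rot: [-0.0, 0.973, -0.229, 0.001]
force: [-1.7, -0.7, 8.5]
grip_width: 12.6
gripper_force: 61.4
```

>>> servo_tool(gripper=[-1,-1,-1,-1], travel=[[0,0,0.002],[0,0,0.004],[0,0,0.004],[0,0,0.004]], turn=[[0,0,0],[0,0,0],[0,0,0],[0,0,0]])

```text
time: 8.33
tool_pos: [457.3, 93.7, 62.3]
tcp_rot: [-0.0, 0.973, -0.229, 0.001]
force: [-4.0, -0.4, 15.9]
grip_width: 12.6
gripper_force: 62.2
```

Run:
```python
from h import *
for n in ['scene','wrist']:
    c=viewer.camera(n);f=c['frame']
    if n=='scene':
        cv2.imwrite('pics/s4.png',cv2.resize(f[230:370,220:370],(800,600)[:2] if 0 else (600,560),interpolation=cv2.INTER_CUBIC))
        w=cloud(c);z=w[...,2];m=np.hypot(w[...,0]-457,w[...,1]-93.7)<70
        for nm,a,b in [('catch',38.5,50),('plate',31,38)]:
            k=m&(z>a)&(z<b);k=cv2.erode(k.astype(np.uint8),np.ones((2,2)))>0
            h=np.radians(-26.4);d=w[k][:,:2]-[457.2,93.9];u=d@[np.cos(h),np.sin(h)];print(nm,len(u),np.percentile(u,[1,25,50,75,99]).round(1))
    else: cv2.imwrite('pics/w4.png',f[150:450,150:480])
    s=read_state();print(s['time'],s['tool_pos'],s['force'],s['moment'],heading())
```

```text
catch 86 [-47.7 -46.1 -27.1 -23.6  -5.6]
plate 481 [-46.9 -28.6 -16.8   2.1  35.5]
8.3833 [457.32112291  93.65877581  62.33548247] [-4.45854646 -1.04712502 14.9048474 ] [-0.16107802  0.61353609 -0.01478215] (np.float64(-26.501764564084734), array([ 1.46119980e-03,  5.94190606e-04, -9.99998756e-01]))
8.4333 [457.31326049  93.65090462  62.32538268] [-4.73138623 -0.41758343 14.75743583] [-0.10860875  0.59059082 -0.03270907] (np.float64(-26.49976851869345), array([ 1.43339367e-03,  5.72446719e-04, -9.99998809e-01]))
```

View pics/s4.png

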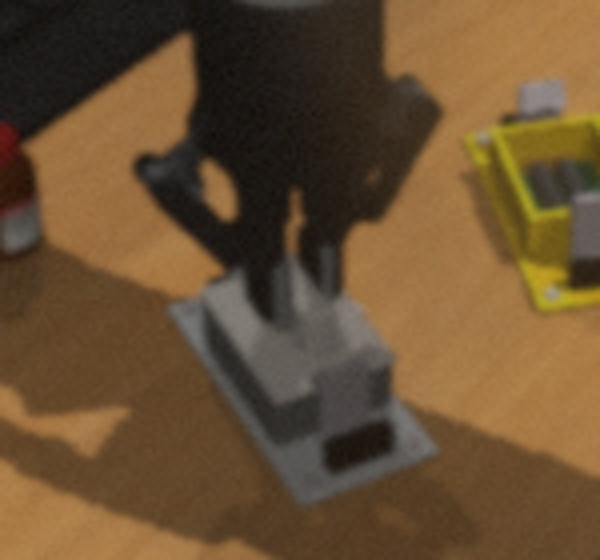

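View pics/w4.png

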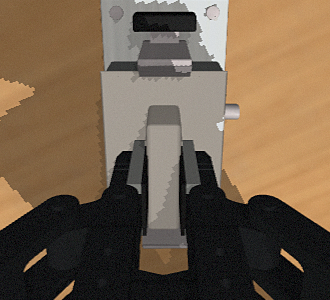

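Both catches sit over the plate: the far nose overlaps its edge at (165,60) in the crop, and the near one shows in the scene view at (350,385). The plate is level and rigid on the rim. The force is 15 N, so I'm easing it to about 12.5 N.

>>> servo_tool(gripper=[-1,-1,-1,-1,-1,-1], travel=[[0,0,-0.001],[0,0,-0.001],[0,0,-0.001],[0,0,-0.001],[0,0,-0.001],[0,0,-0.001]], turn=[[0,0,0],[0,0,0],[0,0,0],[0,0,0],[0,0,0],[0,0,0]])

```text
time: 8.93
tool_pos: [457.3, 93.6, 62.3]
tcp_rot: [-0.0, 0.973, -0.229, 0.001]
force: [-4.1, -0.2, 14.0]
grip_width: 12.4
gripper_force: 61.8
```

>>> servo_tool(gripper=[-1,-1,-1,-1,-1,-1,-1,-1], travel=[[0,0,-0.001],[0,0,-0.001],[0,0,-0.001],[0,0,-0.001],[0,0,-0.001],[0,0,-0.001],[0,0,-0.001],[0,0,-0.001]], turn=[[0,0,0],[0,0,0],[0,0,0],[0,0,0],[0,0,0],[0,0,0],[0,0,0],[0,0,0]])

```text
time: 9.6
tool_pos: [457.3, 93.7, 62.3]
tcp_rot: [-0.0, 0.973, -0.229, 0.001]
force: [-2.7, -0.5, 12.0]
grip_width: 12.5
gripper_force: 61.7
```

```bash
python3 -c "
from h import *
print(read_state()['force']);print(env.close_job())"
```

```text
[-2.66729214 -0.54551283 12.02966511]
the job is handed in; nothing more can be done
None
```

The cover is fitted flush on the grey logger with both catches snapped over its edges. I handed the job in at about 9.6 s, still pressing with about 12 N; the highest force read while pressing was 15.9 N.

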